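# Lift a clock dial from its stall onto the assembly block

### The arm

A 6-joint arm with a two-finger parallel gripper is mounted at the origin on the work surface. World frame = base frame: x ahead of the robot, y to its left, z up, the work surface at z = 0. Lengths are in m, angles in rad, forces in N, time in s.
With the tool pointing down it reaches from about 0.425 to 0.95 m from the base axis. Payload 3.5 kg.
Tool frame: the origin (TCP) lies midway between the tips of the shut fingers; the grasp point (between the pads) lies 19 mm behind it; z points along the fingers, y is the line along which they close (so a half turn about z gives the same grasp; the last joint's range is limited). The gripper opens to 85 mm and grips with 20 to 120 N. Pads are 22 mm wide; open, the fingers measure 114 mm over their backs; the gripper's body (76 mm by 85 mm) begins 54 mm behind the grasp point. The pads swing forward as they close: fully open they stand 13 mm farther back than shut.
Start: joints at [-1.366, 0.286, 1.577, -0, 1.279, -0.15], TCP at [0.235, -0.633, 0.231] pointing down, gripper open.
Joint ranges: [-2.77, 2.77], [-0.9, 2.22], [0.21, 2.48], [-1.53, 4.67], [0.24, 2.81], [-2.84, 2.84]. Speed limits (rad/s): [2.79, 2.79, 3.14, 3.14, 3.14, 3.14].

### API

Orientations are given as a unit quaternion [x, y, z, w].
In Python, from plant import ctrl gives the robot as it stands.
- The arm moves only by the tool move_arm, never from a script. Its argument "plan" is a list of rows, each an object of numbers: "x", "y", "z": the shift along the tool's x, y, z in m; "yaw": the turn about the tool's z in rad; "fingers": the closure, from 0 (fully open) to 1 (shut). In form: [{"x": .., "y": .., "z": .., "yaw": .., "fingers": ..}, ...]. A call has 1 to 5 rows; each row is the pose to reach, as a shift and turn from the pose commanded when the call began, along the tool's axes at that moment; what a row does not reach only later rows make up. A row lasts 1/10 s, in which the tool goes at most 50 mm and 8.59 degrees, less where a joint would pass 70% of its speed; a pose out of reach is approached as far as the arm can. A call with a gripper value outside its range is refused whole. The fingers move at their own pace and stop on an object; "force" is the grip in N (left out, the last holds). Time passes only in rows, so rows that repeat a pose let the fingers close. It gives the time, the measured TCP pose, the force, the opening and the grip force at its end, in the units of the state.
- ctrl.get_state(): the state, without advancing time (a new reading comes with each control period).
- ctrl.read_camera(name): name is "scene" or "top" or "wrist"; returns the picture (480x640x3 uint8, red, green, blue); there is no depth.
- ctrl.camera_model(name): a dict with "intrinsics" (3x3 intrinsics, pixels), "cam_to_world" (4x4, takes a point from camera to world coordinates); the wrist camera has in their place "tool_from_camera" (4x4, takes a point from camera to tool coordinates, whose origin is the TCP and whose axes are the flange's). Camera axes: x right, y up, looking along -z (the intrinsics and any distortion apply to the point x, -y, -z); pixel columns grow to the right and rows downward; lengths in m; the calibration is good to about 2 mm. A picture is of the moment at which its call begins: read the wrist's pose just before it. camera_model takes no time and is no camera call.
- ctrl.sign_off(): hands the job in; it is judged then, once.
The state is a dict: "time": time; "qpos": joint angles; "dq": joint speeds; "joint_efforts": joint torques, N m; "eef_pos": TCP position; "tcp_rot": TCP orientation; "contact_force": force on the tool from outside, world axes, zero at the start; "wrist_torque": the same for the moment, N m; "opening": opening from 0.0 (shut) to 1.0 (fully open); "finger_force": force on a finger pad.
Only numpy, scipy, OpenCV 4.12 (cv2) and the standard library are available. Lean on these libraries where they do the work, as an engineer would, in place of code of your own. Each camera call takes 0.05 s, during which the arm holds its last target. There are 200 camera calls.

### The job

With the cranked lifter, slide the blade under the clock dial, lift it out of its three-sided wooden stall and stand it on its four feet in the middle of the round cork-topped block, so that none of the dial hangs over the block's rim. Keep the dial level and never touch it with the gripper. Then lay the lifter down blade-flat on the bench, well clear of the block, and do not disturb the screwdriver, glass dome, pot or pendulum.

Things in the scene. Friction and masses are not known exactly. Their poses are not given: they have to be found in the camera images.
- dial: White round clock dial with black hour marks, 120 mm across, 4 mm thick, about 100 g, standing on four brass feet 8 mm across and 12 mm long at x, y = +-38 mm (a gap 68 mm wide between two feet). Its underside is 12 mm, its face 16 mm above what it stands on. Origin: centre, at the feet's lower ends; z up. At the start its y axis points within 0.2 rad of the stall's closed back (stall's +y).
- lifter: Cranked steel lifter, 0.18 kg, standing on its flat blade. Origin: centre of the blade's underside; x to the tip, z up. Blade 110 mm long (x -55 to 55), 44 wide, 3 thick. An 8 mm shank rises from x = -50 mm to the level handle of dark wood: x -135 to -75, 20 wide (y), z 33 to 57, centre (-105, 0, 45) mm.
- stall: Fixed wooden fence round the dial, open to its -y. Origin: centre of its floor, at bench height. Walls 36 mm high, 10 thick, inner faces at x = +-83 and y = +85 mm. Across the open side is a hand-rest plank, y -125 to -80, underside 150, top 164 mm up, on posts at x = +-83 to +-99. With the blade under the dial a vertical gripper hits the plank; one leaning back 30 to 45 degrees from it passes.
- block: Fixed round assembly block, dark wood with a cork top, 160 mm across and 15 mm high. Origin: centre of its underside, z up.
- block_top (a point): Centre of the block's cork top, 15 mm above the bench.
- screwdriver: Bystander: screwdriver about 200 mm long lying on the bench.
- dome: Bystander: small glass dome on a blue base, 96 mm across, 94 mm high. Origin: centre of its underside.
- pot: Bystander: dark steel pot of hand tools, 68 mm across, the pot 70 mm and the tools 106 mm high. Origin: centre of its underside.
- pendulum: Bystander: clock pendulum lying on the bench, brass bob 72 mm across and 12 mm thick, wooden rod reaching to 160 mm from the bob's centre along -x. Origin: centre of the bob's underside.
Things that resemble listed ones, but are neither listed nor needed, are in the scene too. There is more than one size of the lifter; the one meant has the size given above.

How it is judged:
On the way:
1. the dial is lifted clear of the bench on the lifter's blade, the lifter held by the gripper (height (world z) of dial above 0.005 m and contact force between lifter and dial above 0.2 N and contact force between the fingers and lifter above 1 N), for 0.2 s.
At the end, for the whole second after the job is handed in: The dial stands still and level on its feet on the block (height within 3 mm, tilt under 3 deg), its centre within 20 mm of the block's; the lifter lies at rest, blade flat on the bench (within 4 mm, 3 deg), its middle over 100 mm from the block's centre, not touching the dial (horizontal distance between dial and block_top below 0.02 m and z of dial in the frame of block_top between -0.003 and 0.003 m and angle between dial's own z axis and vertical below 0.05 rad and linear speed of each of dial, lifter below 0.01 m/s and height (world z) of lifter below 0.004 m and angle between lifter's own z axis and vertical below 0.06 rad and horizontal distance between lifter and block_top above 0.1 m and contact force between lifter and dial below 0.05 N).
It fails at once if the gripper or arm touches the dial (contact force between any of the fingers, the arm and dial above 0.5 N).
It fails at once if the dial is tipped by more than 20 degrees (angle between dial's own z axis and vertical above 0.35 rad).
It fails at once if a bystander is moved by more than 30 mm (distance of any of screwdriver, dome, pot, pendulum from where it was at the start of the episode above 0.03 m).
It also fails if it takes over 64 s, if anything falls off the work surface, if the arm or the gripper's body presses on something with over 40 N, if the wrist force passes 120 N, or if a joint passes its speed limit or range.

## Working session

There is one attempt and no reset: what is moved stays moved. The work goes in short steps, Python scripts to look and compute and a tool call to move; the robot and the scene stay as the last step left them, time stands still between calls to the robot, and variables do not carry over. Pictures are saved under pics/ and viewed, at most 10 in all, crops included, and the job is handed in when it is done.

Besides the shell and the picture viewer there is one more tool, called after "Call:" as name([rows], argument=value, ...), one row to a line, values as JSON. move_arm: Moves the arm, as the interface text tells. Its arguments: {"type":"object","properties":{"plan":{"type":"array"},"force":{"type":"number"}},"required":["plan"]}

```bash
ls; mkdir -p pics
python3 - <<'E'
from plant import ctrl
import cv2, numpy as np
np.set_printoptions(precision=4,suppress=True)
for n in ("scene","top"):
    im=ctrl.read_camera(n); cv2.imwrite(f"pics/{n}0.png",im[:,:,::-1]); m=ctrl.camera_model(n); print(n,m)
print(ctrl.camera_model("wrist")); print(ctrl.get_state())
E
```

```text
pics
scene {'intrinsics': array([[569.0232,   0.    , 312.5084],
       [  0.    , 569.0232, 230.5744],
       [  0.    ,   0.    ,   1.    ]]), 'cam_to_world': array([[ 0.389 , -0.7268,  0.5661,  1.46  ],
       [ 0.9212,  0.309 , -0.2364, -0.4379],
       [-0.0031,  0.6135,  0.7897,  1.2946],
       [ 0.    ,  0.    ,  0.    ,  1.    ]])}
top {'intrinsics': array([[462.2373,   0.    , 321.4156],
       [  0.    , 462.2373, 238.6346],
       [  0.    ,   0.    ,   1.    ]]), 'cam_to_world': array([[ 0.0177,  0.9819, -0.1886,  0.3091],
       [-0.9997,  0.0211,  0.0157, -0.0747],
       [ 0.0194,  0.1882,  0.9819,  1.4319],
       [ 0.    ,  0.    ,  0.    ,  1.    ]])}
{'intrinsics': array([[425.8068,   0.    , 313.3896],
       [  0.    , 425.8068, 232.5231],
       [  0.    ,   0.    ,   1.    ]]), 'tool_from_camera': array([[ 0.0007,  0.9447,  0.3279,  0.0844],
       [ 1.    , -0.0006, -0.0006, -0.0001],
       [-0.0003,  0.3279, -0.9447, -0.1437],
       [ 0.    ,  0.    ,  0.    ,  1.    ]])}
{'time': 0.1, 'qpos': array([-1.366 ,  0.2872,  1.5781,  0.    ,  1.2786, -0.15  ]), 'dq': array([ 0.0007, -0.0003, -0.0041,  0.0019, -0.001 , -0.0006]), 'joint_efforts': array([  0.0006, -40.7292, -29.3699,  -0.0002,   0.0034,  -0.    ]), 'eef_pos': array([ 0.2344, -0.6323,  0.23  ]), 'tcp_rot': array([ 0.9843,  0.1764, -0.    , -0.0011]), 'contact_force': array([-0.4049,  0.1569,  0.202 ]), 'wrist_torque': array([-0.0588,  0.0453,  0.0392]), 'finger_force': 0.0, 'opening': 0.9999184522130152}
```

View pics/top0.png

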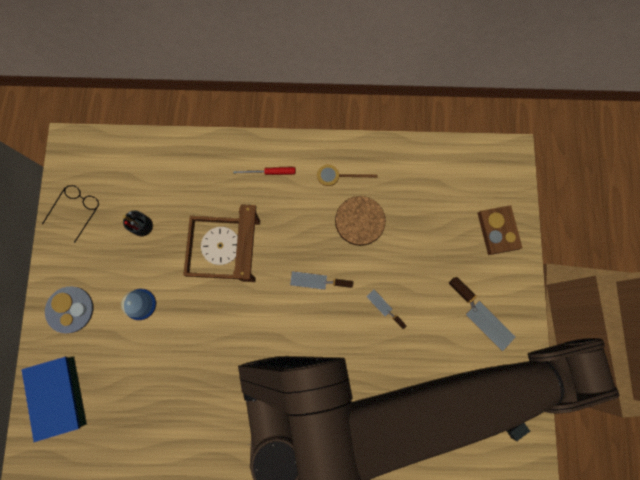

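View pics/scene0.png

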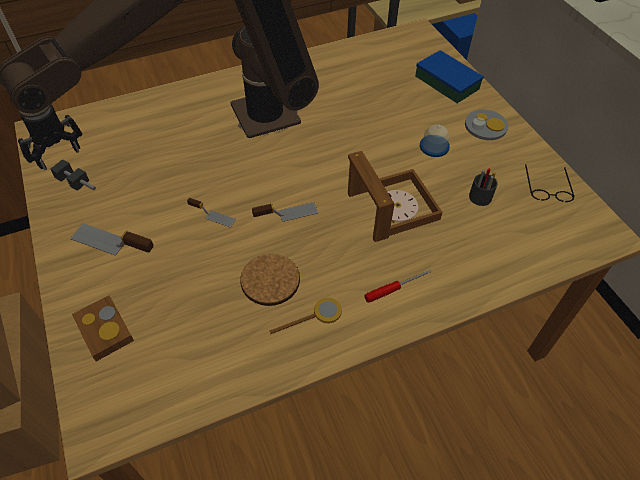

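The top view shows three lifters: A at (320,281), B small at (387,307), C large at (482,315). A's blade is about 36 px, or 110 mm, at 0.31 px/mm, so it fits. The stall with the dial is at (220,247), open to the right. The cork block is at (360,220), the pot at (138,223), the dome at (139,304), the pendulum at (328,175) and the screwdriver at (265,171).

```bash
cat > h.py <<'E'
from plant import ctrl
import cv2, numpy as np
from scipy.spatial.transform import Rotation as R
np.set_printoptions(precision=4,suppress=True)
def cam(n,st=None):
    m=ctrl.camera_model(n); K=m["intrinsics"]
    if n=="wrist":
        T=np.eye(4); T[:3,:3]=R.from_quat(st["tcp_rot"]).as_matrix(); T[:3,3]=st["eef_pos"]
        return K,T@m["tool_from_camera"]
    return K,m["cam_to_world"]
def ray(px,c):
    K,T=c; d=np.linalg.inv(K)@np.array([px[0],px[1],1.]); d=T[:3,:3]@(d*[1,-1,-1]); return T[:3,3],d/np.linalg.norm(d)
def onz(px,c,z):
    o,d=ray(px,c); return o+d*(z-o[2])/d[2]
def tri(p1,c1,p2,c2):
    o1,d1=ray(p1,c1);o2,d2=ray(p2,c2)
    s=np.linalg.lstsq(np.c_[d1,-d2],o2-o1,rcond=None)[0]
    a,b=o1+d1*s[0],o2+d2*s[1]; return (a+b)/2,np.linalg.norm(a-b)
E
python3 - <<'E'
from h import *
C={n:cam(n) for n in("top","scene")}; I={n:cv2.imread(f"pics/{n}0.png") for n in C}
def blobs(im,lo,hi,box,amin=60):
    h=cv2.cvtColor(im,cv2.COLOR_BGR2HSV); m=cv2.inRange(h,lo,hi); k=np.zeros_like(m); x0,y0,x1,y1=box; k[y0:y1,x0:x1]=m[y0:y1,x0:x1]
    cs=cv2.findContours(k,cv2.RETR_EXTERNAL,cv2.CHAIN_APPROX_NONE)[0]
    return [c for c in cs if cv2.contourArea(c)>amin]
# blades: low saturation grey
for n,box in(("top",(270,255,530,360)),("scene",(60,180,330,260))):
    for c in blobs(I[n],(85,10,90),(125,120,255),box):
        r=cv2.minAreaRect(c); q=np.array([onz(p,C[n],.003) for p in cv2.boxPoints(r)])
        print(n,"blade",np.round(r[0],1),"ctr",onz(r[0],C[n],.003)[:2],"sides",np.linalg.norm(q[1]-q[0]),np.linalg.norm(q[2]-q[1]))
for n,box in(("top",(195,220,245,270)),("scene",(375,180,425,230))):
    for c in blobs(I[n],(0,0,150),(180,60,255),box,100):
        e=cv2.fitEllipse(cv2.convexHull(c)); print(n,"dial",e,onz(e[0],C[n],.016)[:2],cv2.contourArea(c))
h=I["top"]; print(cv2.cvtColor(h[218:222,350:354],cv2.COLOR_BGR2HSV)[0], cv2.cvtColor(h[150:152,400:402],cv2.COLOR_BGR2HSV)[0])
cv2.imwrite("pics/crop1.png",np.vstack([cv2.resize(h[190:340,170:420],(750,450),interpolation=cv2.INTER_CUBIC)]))
E
```

```text
top blade [489.8 325.2] ctr [ 0.3247 -0.6174] sides 0.05157524714323382 0.14181247930662305
top blade [379.  302.5] ctr [ 0.3874 -0.2781] sides 0.024217052500196318 0.07504328204480075
top blade [308.2 280. ] ctr [ 0.4525 -0.0589] sides 0.03494277910178729 0.1011486523262178
top dial ((219.51522827148438, 245.3759002685547), (36.24186325073242, 37.788185119628906), 32.65935134887695) [0.553  0.2179] 999.5
scene dial ((397.60211181640625, 204.98248291015625), (29.70528793334961, 39.593868255615234), 98.10250854492188) [0.5536 0.2127] 480.5
[[ 15 144 136]
 [ 15 147 132]
 [ 15 141 127]
 [ 15 142 126]] [[ 19 123 157]
 [ 19 125 157]]
```

View pics/crop1.png

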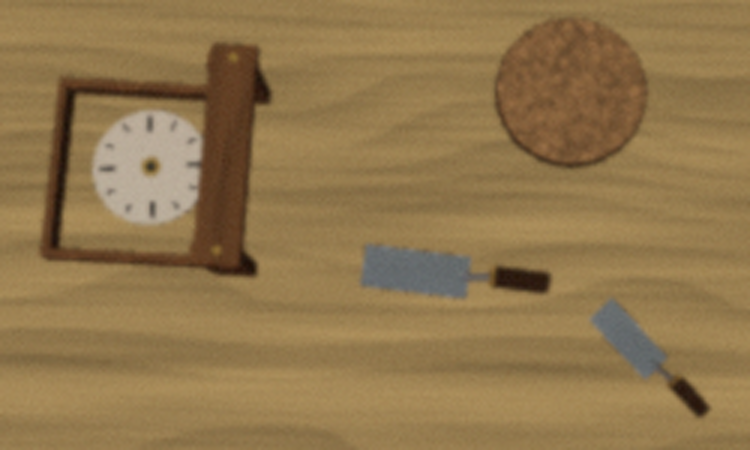

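```bash
cat >> h.py <<'E'
def shift(p,az):
    s=ctrl.get_state(); M=R.from_quat(s["tcp_rot"]).as_matrix(); a=np.arctan2(M[1,0],M[0,0])
    print("t",s["time"],"eef",s["eef_pos"],"az",a,"tilt",np.arccos(-M[2,2]),"shift",M.T@(np.array(p)-s["eef_pos"]),"yaw",-(az-a))
E
python3 - <<'E'
from h import *
c=cam("top")
for p in((344,283),):print("handle",onz(p,c,.057))
o=lambda x,y:(x/3+170,y/3+190)
for p in((62,80),(42,258)):print("backouter",onz(o(*p),c,.036))
for p in((210,45),(259,47),(241,273),(191,262)):print("plank",onz(o(*p),c,.164))
b=onz(o(571,91),c,.015);print("block",b)
shift((.50,.0,.36),1.55)
E
```

```text
handle [ 0.4401 -0.1663  0.057 ]
backouter [0.6375 0.3077 0.036 ]
backouter [0.4537 0.3147 0.036 ]
plank [0.6443 0.1366 0.164 ]
plank [0.6434 0.0905 0.164 ]
plank [0.4303 0.0975 0.164 ]
plank [0.4395 0.1435 0.164 ]
block [ 0.6425 -0.2189  0.015 ]
t 0.1 eef [ 0.2344 -0.6323  0.23  ] az 0.35475691449949487 tilt 0.0022265484245383806 shift [ 0.4688 -0.501  -0.1287] yaw -1.1952430855005052
```

Call:
move_arm([
  {"x": 0.469, "y": -0.501, "z": -0.129, "yaw": -1.195, "fingers": 0},
  {"x": 0.469, "y": -0.501, "z": -0.129, "yaw": -1.195, "fingers": 0},
  {"x": 0.469, "y": -0.501, "z": -0.129, "yaw": -1.195, "fingers": 0},
  {"x": 0.469, "y": -0.501, "z": -0.129, "yaw": -1.195, "fingers": 0},
  {"x": 0.469, "y": -0.501, "z": -0.129, "yaw": -1.195, "fingers": 0},
])

```text
time: 0.6
eef_pos: [0.3299, -0.4043, 0.2772]
tcp_rot: [0.85, 0.527, 0.0, -0.0]
contact_force: [0.4, -0.8, 0.5]
opening: 0.997
finger_force: 0.0
```

```bash
python3 -c "
from h import *
shift((.50,.0,.36),1.55)"
```

```text
t 0.6 eef [ 0.3299 -0.4043  0.2772] az 1.1103589897082553 tilt 0.001024855441316112 shift [ 0.4378 -0.0273 -0.0824] yaw -0.43964101029174474
```

Call:
move_arm([
  {"x": 0.41, "y": -0.03, "z": -0.08, "yaw": -0.43},
  {"x": 0.41, "y": -0.03, "z": -0.08, "yaw": -0.43},
  {"x": 0.41, "y": -0.03, "z": -0.08, "yaw": -0.43},
  {"x": 0.41, "y": -0.03, "z": -0.08, "yaw": -0.43},
  {"x": 0.41, "y": -0.03, "z": -0.08, "yaw": -0.43},
])

```text
validation failed for argument at $.pl...
```

Call:
move_arm([
  {"x": 0.18, "y": 0.0, "z": -0.03},
  {"x": 0.18, "y": 0.0, "z": -0.03},
  {"x": 0.18, "y": 0.0, "z": -0.03},
  {"x": 0.18, "y": 0.0, "z": -0.03},
  {"x": 0.18, "y": 0.0, "z": -0.03},
])

```text
validation failed for argument at $.pl...
```

```bash
cat >> h.py <<'E'
import json
def snap(name):
    s=ctrl.get_state(); im=ctrl.read_camera("wrist")[:,:,::-1]; cv2.imwrite(f"pics/{name}.png",im)
    json.dump({"tcp_rot":list(map(float,s["tcp_rot"])),"eef_pos":list(map(float,s["eef_pos"]))},open(f"pics/{name}.json","w")); return im
def load(name): return cv2.imread(f"pics/{name}.png"),cam("wrist",json.load(open(f"pics/{name}.json")))
E
python3 -c "
from h import *
snap('w1'); shift((.5,.15,.4),1.5708)"
```

```text
t 0.65 eef [ 0.3328 -0.3991  0.2791] az 1.1196121776928558 tilt 0.004767634431534063 shift [ 0.5676 -0.0888 -0.1184] yaw -0.45118782230714416
```

View pics/w1.png

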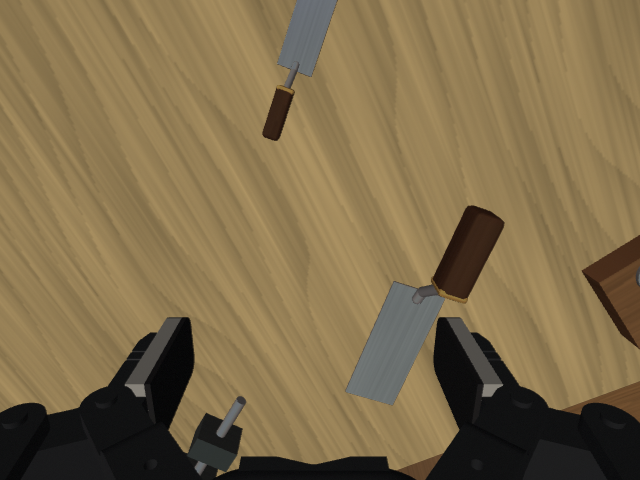

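This frame was taken before the move, because the rows were refused (every key seems to be needed). It shows the small lifter at (290,70) and the large one at (420,310), neither of which is the target. I'll resend with full rows.

Call:
move_arm([
  {"x": 0.55, "y": -0.09, "z": -0.12, "yaw": -0.43, "fingers": 0},
  {"x": 0.55, "y": -0.09, "z": -0.12, "yaw": -0.43, "fingers": 0},
  {"x": 0.55, "y": -0.09, "z": -0.12, "yaw": -0.43, "fingers": 0},
  {"x": 0.55, "y": -0.09, "z": -0.12, "yaw": -0.43, "fingers": 0},
  {"x": 0.55, "y": -0.09, "z": -0.12, "yaw": -0.43, "fingers": 0},
])

```text
time: 1.15
eef_pos: [0.4027, -0.1712, 0.3302]
tcp_rot: [0.72, 0.694, 0.0, -0.0]
contact_force: [0.8, -1.0, 0.7]
opening: 1.001
finger_force: 0.0
```

```bash
python3 -c "
from h import *
shift((.5,.15,.4),1.5708)"
```

```text
t 1.15 eef [ 0.4027 -0.1712  0.3302] az 1.5340544272821857 tilt 0.00019883320067515923 shift [ 0.3246  0.0854 -0.0698] yaw -0.03674557271781431
```

Call:
move_arm([
  {"x": 0.13, "y": 0.08, "z": -0.06, "yaw": -0.03, "fingers": 0},
  {"x": 0.13, "y": 0.08, "z": -0.06, "yaw": -0.03, "fingers": 0},
  {"x": 0.13, "y": 0.08, "z": -0.06, "yaw": -0.03, "fingers": 0},
  {"x": 0.13, "y": 0.08, "z": -0.06, "yaw": -0.03, "fingers": 0},
  {"x": 0.13, "y": 0.08, "z": -0.06, "yaw": -0.03, "fingers": 0},
])

```text
time: 1.65
eef_pos: [0.4881, -0.0449, 0.3905]
tcp_rot: [0.708, 0.706, 0.0, 0.0]
contact_force: [-0.2, -0.2, -0.4]
opening: 0.998
finger_force: 0.0
```

```bash
python3 -c "
from h import *
snap('w2');shift((.5,.20,.4),1.5708)"
```

```text
t 1.7 eef [ 0.4873 -0.046   0.3895] az 1.5663364664097392 tilt 0.0014327288170610302 shift [ 0.246   0.0116 -0.0106] yaw -0.004463533590260749
```

Call:
move_arm([
  {"x": 0.22, "y": 0.03, "z": -0.01, "yaw": 0, "fingers": 0},
  {"x": 0.22, "y": 0.03, "z": -0.01, "yaw": 0, "fingers": 0},
  {"x": 0.22, "y": 0.03, "z": -0.01, "yaw": 0, "fingers": 0},
  {"x": 0.22, "y": 0.03, "z": -0.01, "yaw": 0, "fingers": 0},
  {"x": 0.22, "y": 0.03, "z": -0.01, "yaw": 0, "fingers": 0},
])

```text
time: 2.2
eef_pos: [0.5183, 0.1748, 0.3987]
tcp_rot: [0.709, 0.705, -0.001, -0.001]
contact_force: [0.6, -0.5, -0.1]
opening: 0.997
finger_force: 0.0
```

```bash
python3 -c "
from h import *
b=snap('w3');shift((.44,-.18,.2),1.5708)
a=cv2.imread('pics/w2.png')
cv2.imwrite('pics/pair.png',cv2.resize(np.hstack([a,b]),(800,300)))
cv2.imwrite('pics/pair.png',np.vstack([cv2.resize(x,(400,300)) for x in (a,b)]))"
```

```text
t 2.25 eef [0.5184 0.1763 0.3985] az 1.5666487473629778 tilt 0.0030339769067806253 shift [-0.357  -0.0765  0.1981] yaw -0.004151252637022207
```

View pics/pair.png

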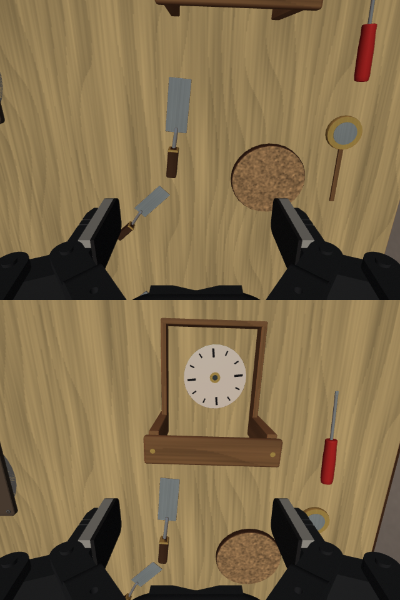

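View w2 (upper; multiply by 1.6 for full-size pixels): lifter A blade (178,105), handle (173,162), block (268,178). View w3 (lower): dial (215,77), stall walls around it, plank (212,151), lifter again at (168,200).

```bash
cat > m.py <<'E'
from h import *
def msk(im,lo,hi,box):
    m=cv2.inRange(cv2.cvtColor(im,cv2.COLOR_BGR2HSV),lo,hi); k=np.zeros_like(m); x0,y0,x1,y1=box; k[y0:y1,x0:x1]=m[y0:y1,x0:x1]
    k=cv2.morphologyEx(k,cv2.MORPH_CLOSE,np.ones((5,5))); 
    return max(cv2.findContours(k,cv2.RETR_EXTERNAL,cv2.CHAIN_APPROX_NONE)[0],key=cv2.contourArea)
def W(c,C,z): return np.array([onz(p,C,z)[:2] for p in c.reshape(-1,2)],np.float32)
def rect(w):
    (c,s,_)=r=cv2.minAreaRect(w*1000); b=cv2.boxPoints(r)/1000; e=[b[1]-b[0],b[2]-b[1]]; l=max(e,key=np.linalg.norm); l=l*np.sign(l[1])
    return np.array(c)/1000,np.sort(s),np.degrees(np.arctan2(l[1],l[0]))
E
python3 - <<'E'
from m import *
a,A=load("w2"); b,B=load("w3"); t=cv2.imread("pics/top0.png"); T=cam("top")
BL=((85,10,80),(130,120,255)); HD=((0,60,20),(15,255,85))
res={}
for n,im,C,bx,hx in(("w2",a,A,(250,110,315,222),(255,230,300,290)),("w3",b,B,(240,280,300,355),(245,370,280,425))):
    c=msk(im,*BL,bx); print(n,"blade",*rect(W(c,C,.003))); res[n,'b']=cv2.minAreaRect(c)
    c=msk(im,*HD,hx); print(n,"handle@.057",*rect(W(c,C,.057))); res[n,'h']=cv2.minAreaRect(c)
for k in'bh': print("tri",k,tri(res['w2',k][0],A,res['w3',k][0],B))
WH=((0,0,140),(180,60,255))
c=cv2.convexHull(msk(b,*WH,(280,60,400,180))); print("dial w3@.016",cv2.minEnclosingCircle(W(c,B,.016)*1000)); d=cv2.fitEllipse(c)[0]
print("dial tri hub", tri(d,B,(219.9,245.4),T),d)
# block: darker orange-brown than bench, by saturation/hue
CK=((5,80,60),(16,255,170))
c=msk(a,*CK,(360,220,495,345)); w=W(cv2.convexHull(c),A,.015); print("block w2",cv2.minEnclosingCircle(w*1000)); 
c2=msk(t,*CK,(325,185,395,255)); w=W(cv2.convexHull(c2),T,.015); print("block top",cv2.minEnclosingCircle(w*1000))
# fit circle on far-side arc points is avoided; check height by triangulation
print("tri block",tri(cv2.fitEllipse(c)[0],A,cv2.fitEllipse(c2)[0],T))
# stall: wood dark mask
m=cv2.inRange(cv2.cvtColor(b,cv2.COLOR_BGR2HSV),(0,60,20),(15,255,110)); 
big=np.hstack([cv2.resize(b[20:280,215:465],None,fx=2.2,fy=2.2,interpolation=cv2.INTER_CUBIC)])
cv2.imwrite("pics/stall.png",big)
E
```

```text
w2 blade [ 0.4512 -0.0615] [ 41.5169 110.886 ] 84.02222
w2 handle@.057 [ 0.4413 -0.1615] [19.2703 64.3764] 84.0915
w3 blade [ 0.4509 -0.063 ] [ 40.5555 113.0746] 84.0787
w3 handle@.057 [ 0.442  -0.1573] [19.1609 73.0994] 83.988525
tri b (array([ 0.4515, -0.0589,  0.0066]), np.float64(0.0006350029559139178))
tri h (array([ 0.4404, -0.165 ,  0.0472]), np.float64(0.00014269377670863922))
dial w3@.016 ((553.3795776367188, 215.03564453125), 59.73264694213867)
dial tri hub (array([0.5535, 0.2172, 0.0134]), np.float64(0.0004074576504212805)) (343.5035095214844, 121.64661407470703)
block w2 ((642.400634765625, -217.19801330566406), 81.22018432617188)
block top ((642.77734375, -216.84481811523438), 80.25757598876953)
tri block (array([ 0.6452, -0.2182,  0.0029]), np.float64(0.000217498698085601))
```

View pics/stall.png

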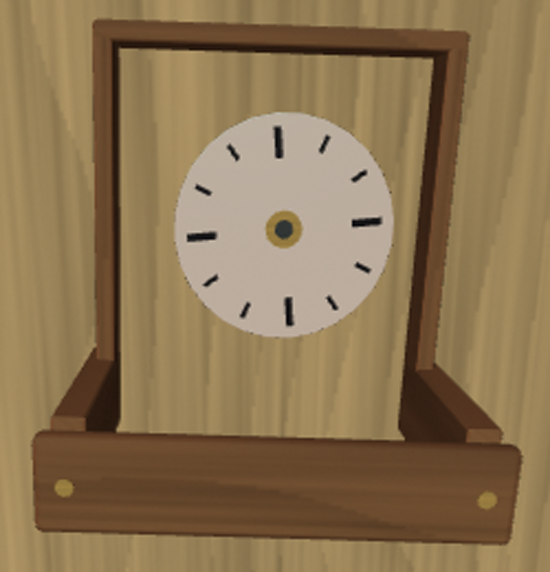

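The crop shows the dial hub at (284,229), the back wall's inner edge from (118,44) to (437,53), and the plank screws at (64,488) and (487,500). The dial's marks show it turned slightly relative to the stall.

Run:
```python
from m import *
b,B=load("w3"); f=lambda x,y,z:onz((x/2.2+215,y/2.2+20),B,z)[:2]
s1,s2=f(64,488,.164),f(487,500,.164); print("screws",s1,s2,np.linalg.norm(s2-s1))
i1,i2=f(118,44,.036),f(437,53,.036); print("inner back",i1,i2,np.linalg.norm(i2-i1))
o1,o2=f(98,20,.036),f(468,33,.036); print("outer back",o1,o2,np.linalg.norm(o2-o1))
for p,q in((s1,s2),(i1,i2),(o1,o2)): d=q-p; th=np.degrees(np.arctan2(d[1],d[0])); print(th,"normal az",th+90)
e=(s2-s1)/np.linalg.norm(s2-s1); 
for e in (e,(o2-o1)/np.linalg.norm(o2-o1)):
  n=np.array([-e[1],e[0]]); O=np.mean([(o1+o2)/2-n*.095,(s1+s2)/2+n*.1025],0); print("x axis",e,"O by back",(o1+o2)/2-n*.095,"by plank",(s1+s2)/2+n*.1025)
  r=np.array([.5534,.2155])-O; print("dial in stall",r@e,r@n)
p=[f(*q,.016) for q in((278,142),(289,311),(367,222),(201,237))]
print("dial y az",np.degrees(np.arctan2(*(p[0]-p[1])[::-1])),"x az",np.degrees(np.arctan2(*(p[2]-p[3])[::-1])))
shift((.4405-.0021,-.165-.020,.15),np.radians(84))
```

```text
screws [0.4516 0.119 ] [0.6343 0.1127] 0.18279348426143519
inner back [0.4692 0.3056] [0.6272 0.3006] 0.15808914668579768
outer back [0.4598 0.3164] [0.6418 0.3096] 0.18214158515347645
-1.9686270951519498 normal az 88.03137290484806
-1.778531424048124 normal az 88.22146857595187
-2.1309900850604797 normal az 87.86900991493953
x axis [ 0.9994 -0.0344] O by back [0.5476 0.2181] by plank [0.5464 0.2183]
dial in stall 0.006483288022016212 -0.002430827374746511
x axis [ 0.9993 -0.0372] O by back [0.5473 0.2181] by plank [0.5467 0.2182]
dial in stall 0.006479523765669012 -0.0024124605569304123
dial y az 94.88219148762084 x az 4.760572913375059
t 2.25 eef [0.5184 0.1763 0.3985] az 1.5666487473629778 tilt 0.0030339769067806253 shift [-0.3621 -0.0779  0.2481] yaw 0.1005721756877409
```

Call:
move_arm([
  {"x": -0.365, "y": -0.078, "z": 0.278, "yaw": 0.1006, "fingers": 0},
  {"x": -0.365, "y": -0.078, "z": 0.278, "yaw": 0.1006, "fingers": 0},
  {"x": -0.365, "y": -0.078, "z": 0.278, "yaw": 0.1006, "fingers": 0},
  {"x": -0.365, "y": -0.078, "z": 0.278, "yaw": 0.1006, "fingers": 0},
  {"x": -0.365, "y": -0.078, "z": 0.278, "yaw": 0.1006, "fingers": 0},
])

```text
time: 2.75
eef_pos: [0.4736, -0.0254, 0.2485]
tcp_rot: [0.745, 0.667, -0.001, -0.0]
contact_force: [1.0, -0.8, -0.5]
opening: 1.002
finger_force: 0.0
```

```bash
python3 -c "
from h import *
ctrl.read_camera('top');shift((.438,-.188,.12),np.radians(84))"
```

```text
t 2.8 eef [ 0.4699 -0.0293  0.2423] az 1.4578729897726885 tilt 0.012988350390351405 shift [-0.1609 -0.0123  0.123 ] yaw -0.00820358190254833
```

Call:
move_arm([
  {"x": -0.161, "y": -0.012, "z": 0.123, "yaw": -0.008, "fingers": 0},
  {"x": -0.161, "y": -0.012, "z": 0.123, "yaw": -0.008, "fingers": 0},
  {"x": -0.161, "y": -0.012, "z": 0.123, "yaw": -0.008, "fingers": 0},
  {"x": -0.161, "y": -0.012, "z": 0.123, "yaw": -0.008, "fingers": 0},
  {"x": -0.161, "y": -0.012, "z": 0.123, "yaw": -0.008, "fingers": 0},
])

```text
time: 3.3
eef_pos: [0.4414, -0.184, 0.1226]
tcp_rot: [0.744, 0.669, -0.002, -0.005]
contact_force: [0.6, -0.1, -0.5]
opening: 1.001
finger_force: 0.0
```

```bash
python3 -c "
from h import *
[ctrl.read_camera('top') for _ in range(4)];shift((.438,-.188,.024),np.radians(84))"
```

```text
t 3.5 eef [ 0.4464 -0.1813  0.1283] az 1.470971271494987 tilt 0.0006058773401524077 shift [-0.0074 -0.0077  0.1043] yaw 0.0048946998197501035
```

Call:
move_arm([
  {"x": -0.0074, "y": -0.0077, "z": 0.04, "yaw": 0.005, "fingers": 0},
  {"x": -0.0074, "y": -0.0077, "z": 0.075, "yaw": 0.005, "fingers": 0},
  {"x": -0.0074, "y": -0.0077, "z": 0.1043, "yaw": 0.005, "fingers": 0},
  {"x": -0.0074, "y": -0.0077, "z": 0.1043, "yaw": 0.005, "fingers": 0},
  {"x": -0.0074, "y": -0.0077, "z": 0.1043, "yaw": 0.005, "fingers": 0.3},
])

```text
time: 4.0
eef_pos: [0.439, -0.1872, 0.0247]
tcp_rot: [0.742, 0.67, 0.0, 0.001]
contact_force: [0.1, -0.3, 0.7]
opening: 0.859
finger_force: 0.0
```

Run:
```python
from h import *
im=ctrl.read_camera("scene")[:,:,::-1]; im2=snap("w4"); shift((.438,-.188,.024),np.radians(84))
cv2.imwrite("pics/grip.png",np.hstack([cv2.resize(im[60:260,180:420],(480,400),interpolation=cv2.INTER_CUBIC),cv2.resize(im2[80:,200:440],(240,400))]))
```

```text
t 4.1 eef [ 0.4401 -0.1883  0.026 ] az 1.4683157443857469 tilt 0.004728932108261689 shift [ 0.0001 -0.0021  0.002 ] yaw 0.0022391727105099957
```

View pics/grip.png

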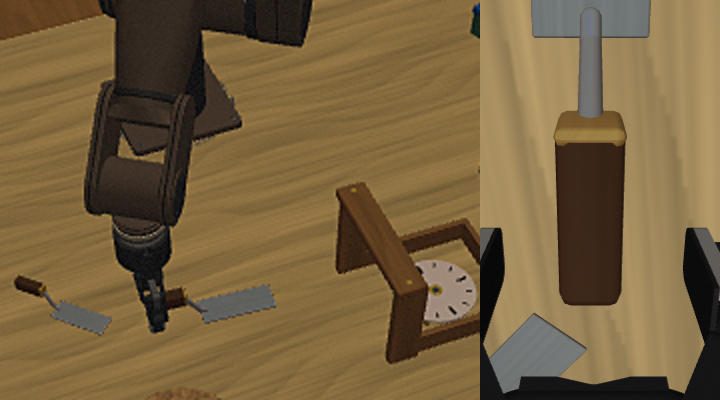

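The scene view shows no camera housing on the wrist, so nothing else protrudes towards the plank. The handle's rear end sits centred between the pads. Closing now.

Call:
move_arm([
  {"x": 0, "y": -0.002, "z": 0.001, "yaw": 0, "fingers": 0.6},
  {"x": 0, "y": -0.002, "z": 0.001, "yaw": 0, "fingers": 0.8},
  {"x": 0, "y": -0.002, "z": 0.001, "yaw": 0, "fingers": 1},
  {"x": 0, "y": -0.002, "z": 0.001, "yaw": 0, "fingers": 1},
  {"x": 0, "y": -0.002, "z": 0.001, "yaw": 0, "fingers": 1},
], force=100)

```text
time: 4.6
eef_pos: [0.4368, -0.1878, 0.0233]
tcp_rot: [0.743, 0.669, 0.0, 0.001]
contact_force: [-0.0, 0.1, 3.2]
opening: 0.218
finger_force: 97.4
```

Call:
move_arm([
  {"x": 0, "y": 0, "z": 0, "yaw": 0, "fingers": 1},
  {"x": 0, "y": 0, "z": 0, "yaw": 0, "fingers": 1},
  {"x": 0, "y": 0, "z": 0, "yaw": 0, "fingers": 1},
  {"x": 0, "y": 0, "z": 0, "yaw": 0, "fingers": 1},
  {"x": 0, "y": 0, "z": -0.003, "yaw": 0, "fingers": 1},
])

```text
time: 5.1
eef_pos: [0.4358, -0.1873, 0.0251]
tcp_rot: [0.743, 0.67, -0.0, -0.0]
contact_force: [1.2, 0.2, -2.8]
opening: 0.214
finger_force: 97.5
```

Run:
```python
from m import *
s=ctrl.get_state(); print(s["opening"],s["finger_force"],s["contact_force"],s["wrist_torque"])
im=snap("w5"); C=load("w5")[1]; shift((0.5,0,.1),np.radians(88))
for z in(.003,.006): print("blade",*rect(W(msk(im,(85,10,80),(130,120,255),(230,0,420,125)),C,z)))
```

```text
0.2140382403533508 97.4750554561615 [ 1.2213  0.2114 -2.8185] [-0.1498  0.0043 -0.0052]
t 5.15 eef [ 0.4358 -0.1872  0.0252] az 1.4676610858547434 tilt 0.0009228766503454159 shift [ 0.1928  0.0446 -0.0748] yaw -0.0682286559002665
blade [ 0.4463 -0.0949] [38.8631 43.0259] 174.08131
blade [ 0.4462 -0.0951] [38.1598 42.2474] 174.08138
```

Call:
move_arm([
  {"x": 0, "y": 0, "z": -0.03, "yaw": 0, "fingers": 1},
  {"x": 0.035, "y": 0.024, "z": -0.03, "yaw": -0.02, "fingers": 1},
  {"x": 0.07, "y": 0.048, "z": -0.03, "yaw": -0.04, "fingers": 1},
  {"x": 0.104, "y": 0.072, "z": -0.03, "yaw": -0.06, "fingers": 1},
  {"x": 0.1376, "y": 0.0958, "z": -0.03, "yaw": -0.0682, "fingers": 1},
])

```text
time: 5.65
eef_pos: [0.5455, -0.0589, 0.0544]
tcp_rot: [0.719, 0.695, -0.001, -0.001]
contact_force: [0.9, -0.6, -1.5]
opening: 0.22
finger_force: 98.2
```

Call:
move_arm([
  {"x": 0, "y": 0, "z": 0, "yaw": 0, "fingers": 1},
  {"x": 0, "y": 0, "z": 0, "yaw": 0, "fingers": 1},
  {"x": 0, "y": 0, "z": 0.01, "yaw": 0, "fingers": 1},
  {"x": 0, "y": 0, "z": 0.02, "yaw": 0, "fingers": 1},
  {"x": 0, "y": 0, "z": 0.02, "yaw": 0, "fingers": 1},
])

```text
time: 6.15
eef_pos: [0.5431, -0.0607, 0.0328]
tcp_rot: [0.72, 0.694, -0.001, -0.002]
contact_force: [0.6, 0.2, -2.2]
opening: 0.221
finger_force: 98.3
```

Run:
```python
from m import *
ctrl.read_camera("top")
T=cam("top"); S=cam("scene"); t=ctrl.read_camera("top")[:,:,::-1]; s=ctrl.read_camera("scene")[:,:,::-1]
st=ctrl.get_state(); print(st["contact_force"],st["finger_force"]); shift((.5455,-.06,.0255),np.radians(88))
cv2.imwrite("pics/t5.png",t);cv2.imwrite("pics/s5.png",s)
c1=msk(t,(85,10,80),(130,120,255),(230,210,290,290)); c2=msk(s,(85,10,80),(130,120,255),(270,160,380,250))
print(cv2.minAreaRect(c1),cv2.minAreaRect(c2)); print(rect(W(c1,T,.017)))
cv2.imwrite("pics/v5.png",np.hstack([cv2.resize(t[190:310,170:320],(450,360)),cv2.resize(s[130:280,230:380],(350,350))[:360]]) if 0 else cv2.resize(s[120:300,210:450],(800,600),interpolation=cv2.INTER_CUBIC))
```

```text
[ 0.4893 -0.6154 -1.1275] 98.26834559440613
t 6.3 eef [ 0.5453 -0.0609  0.0352] az 1.5342992017408372 tilt 0.0006680377522701414 shift [0.001  0.0002 0.0097] yaw -0.0015905400141726922
((264.0, 247.5), (11.0, 20.0), 90.0) ((366.8689270019531, 214.72755432128906), (13.37032413482666, 3.8200924396514893), 48.36646270751953)
(array([0.549 , 0.0802]), array([34.5795, 61.9907]), np.float32(91.1923))
```

View pics/v5.png

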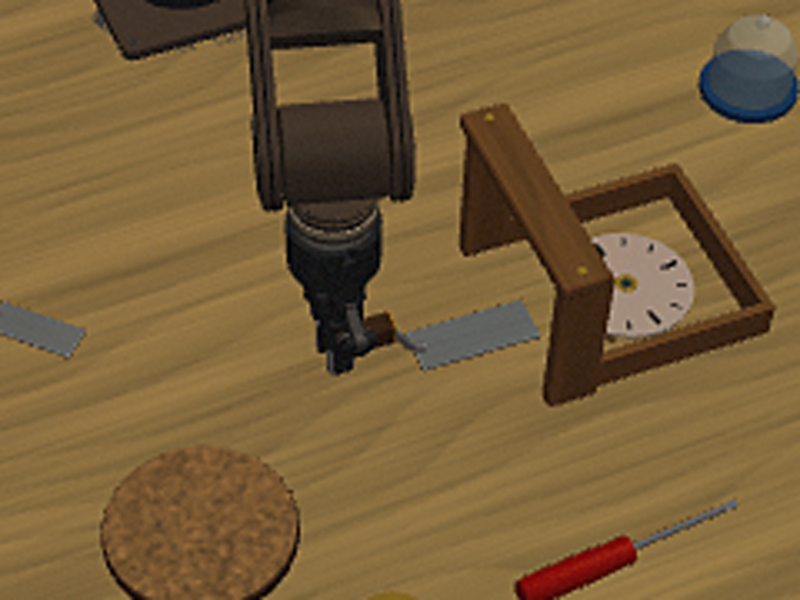

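The scene crop shows the lifter held level in line with the stall, tip at (530,315) just ahead of the opening. The wrist yoke is well above the plank.

Call:
move_arm([
  {"x": 0, "y": 0, "z": 0.0088, "yaw": -0.001, "fingers": 1},
  {"x": 0, "y": 0, "z": 0.0088, "yaw": -0.001, "fingers": 1},
  {"x": 0.015, "y": 0, "z": 0.0088, "yaw": -0.001, "fingers": 1},
  {"x": 0.03, "y": 0, "z": 0.0088, "yaw": -0.001, "fingers": 1},
  {"x": 0.03, "y": 0, "z": 0.0088, "yaw": -0.001, "fingers": 1},
])

```text
time: 6.8
eef_pos: [0.5466, -0.0281, 0.0267]
tcp_rot: [0.718, 0.696, 0.0, -0.0]
contact_force: [-1.0, 0.3, -2.2]
opening: 0.217
finger_force: 98.3
```

Run:
```python
from m import *
ctrl.read_camera("top");w=snap("w6");t=ctrl.read_camera("top")[:,:,::-1]
st=ctrl.get_state(); print(st["contact_force"]); shift((.5477,.046,.0265),np.radians(88))
C=load("w6")[1]
c=msk(w,(85,10,80),(130,120,255),(220,0,430,125)); wp=W(c,C,.0065); print(rect(wp)); 
# blade centreline per rows
h=np.array([np.cos(np.radians(88)),np.sin(np.radians(88))]); n=np.array([h[1],-h[0]]); e=st["eef_pos"][:2]
print("along",(wp-e)@h@np.ones(1) if 0 else (((wp-e)@h).min(),((wp-e)@h).max()),"lat",((wp-e)@n).min(),((wp-e)@n).max())
print("dial lat", (np.array([.5535,.2155])-e)@n,"dist",(np.array([.5535,.2155])-e)@h)
```

```text
[ 0.7245 -0.06   -1.8097]
t 6.95 eef [ 0.5469 -0.0299  0.0269] az 1.537716348817038 tilt 0.0004837798078831815 shift [ 0.0759 -0.0017  0.0004] yaw 0.001826607062028085
(array([0.5504, 0.0639]), array([38.436 , 42.6321]), np.float32(178.22343))
along (np.float64(0.07466819053927701), np.float64(0.1131603284634197)) lat -0.021143129542135743 0.021472832948661896
dial lat -0.0020050017776724214 dist 0.2454915294219208
```

Call:
move_arm([
  {"x": 0.015, "y": -0.002, "z": 0, "yaw": 0, "fingers": 1},
  {"x": 0.03, "y": -0.002, "z": 0, "yaw": 0, "fingers": 1},
  {"x": 0.045, "y": -0.002, "z": 0, "yaw": 0, "fingers": 1},
  {"x": 0.055, "y": -0.002, "z": 0, "yaw": 0, "fingers": 1},
  {"x": 0.055, "y": -0.002, "z": 0, "yaw": 0, "fingers": 1},
])

```text
time: 7.45
eef_pos: [0.5465, 0.0264, 0.0266]
tcp_rot: [0.718, 0.696, -0.0, -0.0]
contact_force: [-1.2, 0.7, -1.5]
opening: 0.216
finger_force: 98.3
```

Call:
move_arm([
  {"x": 0.005, "y": 0, "z": 0, "yaw": 0, "fingers": 1},
  {"x": 0.01, "y": 0, "z": 0, "yaw": 0, "fingers": 1},
  {"x": 0.015, "y": 0, "z": 0, "yaw": 0, "fingers": 1},
  {"x": 0.02, "y": 0, "z": 0, "yaw": 0, "fingers": 1},
  {"x": 0.02, "y": 0, "z": 0, "yaw": 0, "fingers": 1},
])

```text
time: 7.95
eef_pos: [0.5473, 0.045, 0.0267]
tcp_rot: [0.719, 0.695, -0.0, -0.0]
contact_force: [0.1, -0.4, -1.9]
opening: 0.22
finger_force: 98.3
```

```bash
cat > d.py <<'E'
from m import *
def dial(z=.016):
    t=ctrl.read_camera("top")[:,:,::-1]; s=ctrl.read_camera("scene")[:,:,::-1]; st=ctrl.get_state(); print("F",st["contact_force"],"M",st["wrist_torque"],"grip",st["finger_force"],"z",st["eef_pos"])
    for n,im in(("top",t),("scene",s)):
        C=cam(n); m=cv2.inRange(cv2.cvtColor(im,cv2.COLOR_BGR2HSV),(0,0,150),(180,60,255)); b=[(x,y) for x in(.38,.74) for y in(-.35,.32)]
        P=np.array([[ (C[1][:3,:3].T@(np.array([x,y,0])-C[1][:3,3])) for x,y in b]])[0]; q=(C[0]@(P*[1,-1,-1]).T).T; q=q[:,:2]/q[:,2:]
        k=np.zeros_like(m); x0,y0=np.maximum(q.min(0),0).astype(int); x1,y1=q.max(0).astype(int); k[y0:y1,x0:x1]=m[y0:y1,x0:x1]; k=cv2.morphologyEx(k,cv2.MORPH_CLOSE,np.ones((5,5)))
        c=max(cv2.findContours(k,cv2.RETR_EXTERNAL,cv2.CHAIN_APPROX_NONE)[0],key=cv2.contourArea); w=W(cv2.convexHull(c),C,z)*1000
        print(n,cv2.boundingRect(c),cv2.contourArea(c),"circle",np.round(cv2.minEnclosingCircle(w)[0],1),round(cv2.minEnclosingCircle(w)[1],1))
    return t,s
E
python3 - <<'E'
from d import *
t,s=dial(); shift((.5477,.046,.0265),np.radians(88))
cv2.imwrite("pics/v7.png",cv2.resize(s[140:260,320:480],(800,600),interpolation=cv2.INTER_CUBIC))
E
```

```text
F [-0.2771  0.7824 -2.108 ] M [-0.167   0.0062  0.031 ] grip 98.26642513275146 z [0.5473 0.0446 0.0267]
top (201, 227, 36, 37) 999.0 circle [553.5 217. ] 58.7
scene (388, 190, 30, 31) 585.5 circle [552.1 213.5] 58.7
t 8.05 eef [0.5473 0.0446 0.0267] az 1.5366570721049544 tilt 0.00014231753018863387 shift [0.0014 0.0003 0.0002] yaw 0.0007673303499444728
```

Call:
move_arm([
  {"x": 0.003, "y": 0, "z": 0, "yaw": 0, "fingers": 1},
  {"x": 0.003, "y": 0, "z": -0.003, "yaw": 0, "fingers": 1},
  {"x": 0.003, "y": 0, "z": -0.006, "yaw": 0, "fingers": 1},
  {"x": 0.003, "y": 0, "z": -0.009, "yaw": 0, "fingers": 1},
  {"x": 0.003, "y": 0, "z": -0.009, "yaw": 0, "fingers": 1},
], force=120)

```text
time: 8.55
eef_pos: [0.5478, 0.0474, 0.0363]
tcp_rot: [0.719, 0.695, 0.0, 0.0]
contact_force: [0.8, -0.7, -3.0]
opening: 0.216
finger_force: 117.4
```

Run:
```python
from d import *
t,s=dial(.019); shift((.5477,.046,.0265),np.radians(88))
cv2.imwrite("pics/v8.png",cv2.resize(s[140:260,320:480],(800,600),interpolation=cv2.INTER_CUBIC))
```

```text
F [-0.4865  0.7385 -2.9821] M [-0.3152  0.0093  0.0683] grip 117.3950457572937 z [0.5474 0.0475 0.0358]
top (201, 227, 36, 37) 976.5 circle [553.7 216.3] 58.6
scene (388, 190, 30, 30) 587.0 circle [552.9 213.2] 58.6
t 8.65 eef [0.5474 0.0475 0.0358] az 1.5364041010807539 tilt 0.00016843689179069242 shift [-0.0015  0.0003  0.0093] yaw 0.0005143593257439516
```

Call:
move_arm([
  {"x": 0, "y": 0, "z": -0.004, "yaw": 0, "fingers": 1},
  {"x": 0, "y": 0, "z": -0.008, "yaw": 0, "fingers": 1},
  {"x": 0, "y": 0, "z": -0.012, "yaw": 0, "fingers": 1},
  {"x": 0, "y": 0, "z": -0.012, "yaw": 0, "fingers": 1},
  {"x": 0, "y": 0, "z": -0.012, "yaw": 0, "fingers": 1},
])

```text
time: 9.15
eef_pos: [0.5476, 0.0476, 0.048]
tcp_rot: [0.719, 0.695, 0.0, 0.0]
contact_force: [-0.0, 0.4, -2.8]
opening: 0.221
finger_force: 117.5
```

Run:
```python
from d import *
t,s=dial(.031); shift((.5477,.046,.0265),np.radians(88))
cv2.imwrite("pics/v9.png",cv2.resize(s[140:260,320:480],(800,600),interpolation=cv2.INTER_CUBIC))
```

```text
F [ 0.3629 -0.2691 -3.116 ] M [-0.3311  0.0193 -0.0093] grip 117.51590251922607 z [0.5473 0.0476 0.0476]
top (200, 226, 36, 38) 985.0 circle [553.6 216.2] 58.7
scene (386, 187, 33, 31) 627.0 circle [553.  212.7] 58.5
t 9.25 eef [0.5473 0.0476 0.0476] az 1.5364676523468108 tilt 0.00022522477688218895 shift [-0.0016  0.0004  0.0211] yaw 0.0005779105918009009
```

View pics/v9.png

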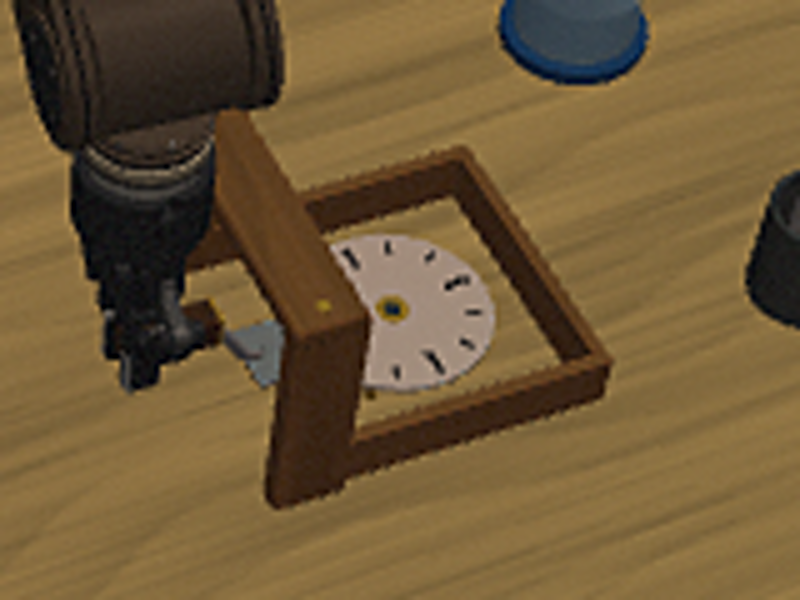

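The dial is up and level on the blade (hub at (392,310) in the crop), clear of the walls. Backing it out gently.

Call:
move_arm([
  {"x": -0.003, "y": 0, "z": 0, "yaw": 0, "fingers": 1},
  {"x": -0.01, "y": 0, "z": 0, "yaw": 0, "fingers": 1},
  {"x": -0.02, "y": 0, "z": 0, "yaw": 0, "fingers": 1},
  {"x": -0.032, "y": 0, "z": 0, "yaw": 0, "fingers": 1},
  {"x": -0.045, "y": 0, "z": 0, "yaw": 0, "fingers": 1},
])

```text
time: 9.75
eef_pos: [0.5459, 0.0014, 0.0477]
tcp_rot: [0.719, 0.695, -0.0, 0.0]
contact_force: [0.0, 0.4, -2.9]
opening: 0.218
finger_force: 117.5
```

Call:
move_arm([
  {"x": -0.013, "y": 0, "z": 0, "yaw": 0, "fingers": 1},
  {"x": -0.026, "y": 0, "z": 0, "yaw": 0, "fingers": 1},
  {"x": -0.039, "y": 0, "z": 0, "yaw": 0, "fingers": 1},
  {"x": -0.052, "y": 0, "z": 0, "yaw": 0, "fingers": 1},
  {"x": -0.065, "y": 0, "z": 0, "yaw": 0, "fingers": 1},
])

```text
time: 10.25
eef_pos: [0.5436, -0.0635, 0.0477]
tcp_rot: [0.719, 0.695, 0.0, 0.0]
contact_force: [0.0, 0.3, -1.9]
opening: 0.216
finger_force: 117.5
```

Call:
move_arm([
  {"x": -0.013, "y": 0, "z": 0, "yaw": 0, "fingers": 1},
  {"x": -0.026, "y": 0, "z": 0, "yaw": 0, "fingers": 1},
  {"x": -0.039, "y": 0, "z": 0, "yaw": 0, "fingers": 1},
  {"x": -0.052, "y": 0, "z": 0, "yaw": 0, "fingers": 1},
  {"x": -0.065, "y": 0, "z": 0, "yaw": 0, "fingers": 1},
])

```text
time: 10.75
eef_pos: [0.5414, -0.1284, 0.0477]
tcp_rot: [0.719, 0.695, 0.0, 0.0]
contact_force: [-0.5, 0.3, -2.2]
opening: 0.212
finger_force: 117.5
```

Call:
move_arm([
  {"x": -0.013, "y": 0, "z": -0.002, "yaw": 0, "fingers": 1},
  {"x": -0.026, "y": 0, "z": -0.005, "yaw": 0, "fingers": 1},
  {"x": -0.037, "y": 0, "z": -0.01, "yaw": 0, "fingers": 1},
  {"x": -0.046, "y": 0, "z": -0.014, "yaw": 0, "fingers": 1},
  {"x": -0.05, "y": 0, "z": -0.015, "yaw": 0, "fingers": 1},
])

```text
time: 11.25
eef_pos: [0.5404, -0.1786, 0.0638]
tcp_rot: [0.719, 0.695, 0.0, 0.001]
contact_force: [0.8, -0.8, -2.9]
opening: 0.214
finger_force: 117.5
```

Run:
```python
from d import *
t,s=dial(.046); shift((.6365,-.385,.0626),np.radians(88))
```

```text
F [-0.0196 -0.2254 -2.6853] M [-0.3409  0.024   0.0015] grip 117.53173112869263 z [ 0.54   -0.1779  0.0632]
top (274, 229, 39, 38) 1107.5 circle [547.   -9.9] 59.1
scene (306, 205, 42, 32) 977.5 circle [546.2 -13.5] 59.0
t 11.35 eef [ 0.54   -0.1779  0.0632] az 1.535678289906551 tilt 0.0009761802191006879 shift [-0.2036  0.1037  0.0008] yaw -0.00021145184845883236
```

Call:
move_arm([
  {"x": -0.004, "y": 0.002, "z": 0, "yaw": 0, "fingers": 1},
  {"x": -0.013, "y": 0.0065, "z": 0, "yaw": 0, "fingers": 1},
  {"x": -0.025, "y": 0.0127, "z": 0, "yaw": 0, "fingers": 1},
  {"x": -0.038, "y": 0.0194, "z": 0, "yaw": 0, "fingers": 1},
  {"x": -0.051, "y": 0.026, "z": 0, "yaw": 0, "fingers": 1},
])

```text
time: 11.85
eef_pos: [0.5648, -0.2306, 0.0627]
tcp_rot: [0.719, 0.695, 0.0, 0.0]
contact_force: [0.0, -0.2, -1.9]
opening: 0.215
finger_force: 117.5
```

Call:
move_arm([
  {"x": -0.013, "y": 0.0066, "z": 0, "yaw": 0, "fingers": 1},
  {"x": -0.026, "y": 0.0132, "z": 0, "yaw": 0, "fingers": 1},
  {"x": -0.039, "y": 0.0198, "z": 0, "yaw": 0, "fingers": 1},
  {"x": -0.052, "y": 0.0264, "z": 0, "yaw": 0, "fingers": 1},
  {"x": -0.065, "y": 0.033, "z": 0, "yaw": 0, "fingers": 1},
])

```text
time: 12.35
eef_pos: [0.5952, -0.2964, 0.0626]
tcp_rot: [0.719, 0.695, 0.0, -0.0]
contact_force: [-0.3, 0.6, -2.6]
opening: 0.214
finger_force: 117.5
```

Call:
move_arm([
  {"x": -0.013, "y": 0.0066, "z": 0, "yaw": 0, "fingers": 1},
  {"x": -0.026, "y": 0.0132, "z": 0, "yaw": 0, "fingers": 1},
  {"x": -0.039, "y": 0.0198, "z": 0, "yaw": 0, "fingers": 1},
  {"x": -0.052, "y": 0.0264, "z": 0, "yaw": 0, "fingers": 1},
  {"x": -0.063, "y": 0.032, "z": 0, "yaw": 0, "fingers": 1},
])

```text
time: 12.85
eef_pos: [0.625, -0.3606, 0.0626]
tcp_rot: [0.719, 0.695, 0.0, 0.0]
contact_force: [-0.4, 0.9, -2.1]
opening: 0.212
finger_force: 117.5
```

Call:
move_arm([
  {"x": -0.01, "y": 0.0052, "z": 0, "yaw": 0, "fingers": 1},
  {"x": -0.018, "y": 0.0094, "z": 0, "yaw": 0, "fingers": 1},
  {"x": -0.0225, "y": 0.0117, "z": 0, "yaw": 0, "fingers": 1},
  {"x": -0.0236, "y": 0.0124, "z": 0, "yaw": 0, "fingers": 1},
  {"x": -0.0236, "y": 0.0124, "z": 0, "yaw": 0, "fingers": 1},
])

```text
time: 13.35
eef_pos: [0.6361, -0.3831, 0.0626]
tcp_rot: [0.719, 0.695, 0.0, -0.0]
contact_force: [0.6, -0.8, -2.4]
opening: 0.215
finger_force: 117.5
```

Run:
```python
from d import *
t,s=dial(.046); shift((.6362,-.384,.0626),np.radians(88))
```

```text
F [-0.5362 -0.7057 -3.2884] M [-0.3352  0.021   0.022 ] grip 117.52935290336609 z [ 0.636  -0.3828  0.0626]
top (341, 200, 39, 37) 1056.0 circle [ 642.3 -214.1] 59.4
scene (248, 252, 45, 37) 1221.5 circle [ 642.2 -217.5] 59.0
t 13.45 eef [ 0.636  -0.3828  0.0626] az 1.536816819067084 tilt 0.0006268978355862305 shift [-0.0012  0.0003 -0.    ] yaw 0.0009270773120739761
```

Call:
move_arm([
  {"x": -0.0015, "y": 0, "z": 0.004, "yaw": 0, "fingers": 1},
  {"x": -0.0015, "y": 0, "z": 0.008, "yaw": 0, "fingers": 1},
  {"x": -0.0015, "y": 0, "z": 0.011, "yaw": 0, "fingers": 1},
  {"x": -0.0015, "y": 0, "z": 0.013, "yaw": 0, "fingers": 1},
  {"x": -0.0015, "y": 0, "z": 0.014, "yaw": 0, "fingers": 1},
])

```text
time: 13.95
eef_pos: [0.6359, -0.3846, 0.0482]
tcp_rot: [0.719, 0.695, 0.0, -0.0]
contact_force: [-0.4, 0.4, -2.7]
opening: 0.214
finger_force: 117.6
```

Call:
move_arm([
  {"x": 0, "y": 0, "z": 0.0015, "yaw": 0, "fingers": 1},
  {"x": 0, "y": 0, "z": 0.003, "yaw": 0, "fingers": 1},
  {"x": 0, "y": 0, "z": 0.0045, "yaw": 0, "fingers": 1},
  {"x": 0, "y": 0, "z": 0.006, "yaw": 0, "fingers": 1},
  {"x": 0, "y": 0, "z": 0.006, "yaw": 0, "fingers": 1},
])

```text
time: 14.45
eef_pos: [0.6359, -0.3847, 0.0424]
tcp_rot: [0.719, 0.695, 0.0, -0.0]
contact_force: [0.8, 0.3, -1.8]
opening: 0.21
finger_force: 117.7
```

Run:
```python
from d import *
t,s=dial(.031); shift((.6362,-.384,.0626),np.radians(88))
cv2.imwrite("pics/v10.png",cv2.resize(s[210:330,190:350],(800,600),interpolation=cv2.INTER_CUBIC))
```

```text
F [-0.2114 -0.0077 -2.1045] M [-0.194   0.0284 -0.0552] grip 117.67691731452942 z [ 0.636  -0.3848  0.0427]
top (341, 201, 38, 37) 1036.5 circle [ 643.1 -215.8] 59.3
scene (248, 255, 45, 37) 1170.5 circle [ 641.  -219.1] 59.1
t 14.55 eef [ 0.636  -0.3848  0.0427] az 1.536358205574453 tilt 5.2721338072044716e-05 shift [ 0.0008  0.0001 -0.0199] yaw 0.000468463819442988
```

View pics/v10.png

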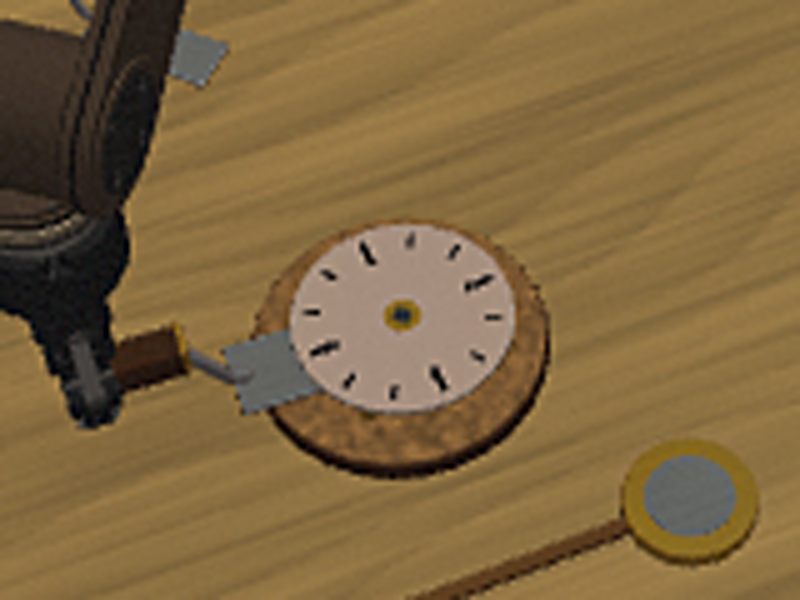

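The dial stands centred on the cork (hub at (402,316) in the crop, rim of cork visible all round), and the moment has dropped to its unloaded value. Withdrawing the blade.

Call:
move_arm([
  {"x": -0.006, "y": 0, "z": 0, "yaw": 0, "fingers": 1},
  {"x": -0.016, "y": 0, "z": 0, "yaw": 0, "fingers": 1},
  {"x": -0.028, "y": 0, "z": 0, "yaw": 0, "fingers": 1},
  {"x": -0.042, "y": 0, "z": 0, "yaw": 0, "fingers": 1},
  {"x": -0.058, "y": 0, "z": 0, "yaw": 0, "fingers": 1},
])

```text
time: 15.05
eef_pos: [0.6339, -0.4444, 0.0427]
tcp_rot: [0.719, 0.695, -0.0, 0.0]
contact_force: [1.0, -0.9, -2.1]
opening: 0.215
finger_force: 117.7
```

Call:
move_arm([
  {"x": -0.016, "y": 0, "z": 0, "yaw": 0, "fingers": 1},
  {"x": -0.032, "y": 0, "z": 0, "yaw": 0, "fingers": 1},
  {"x": -0.044, "y": 0, "z": 0, "yaw": 0, "fingers": 1},
  {"x": -0.048, "y": 0, "z": 0, "yaw": 0, "fingers": 1},
  {"x": -0.048, "y": 0, "z": -0.06, "yaw": 0, "fingers": 1},
])

```text
time: 15.55
eef_pos: [0.6273, -0.4872, 0.0808]
tcp_rot: [0.719, 0.694, -0.0, -0.01]
contact_force: [-1.0, 0.1, -3.7]
opening: 0.215
finger_force: 117.8
```

Run:
```python
from d import *
t,s=dial(.031); shift((.44,-.19,.16),np.radians(88)); shift((.44,-.19,.16),np.radians(84))
```

```text
F [ 1.1243 -1.0921  0.5927] M [-0.2491 -0.1046 -0.0356] grip 117.99558877944946 z [ 0.6356 -0.4937  0.1009]
top (341, 201, 38, 37) 1033.5 circle [ 642.7 -215.2] 58.9
scene (248, 255, 45, 37) 1222.5 circle [ 641.  -218.8] 58.9
t 15.65 eef [ 0.6356 -0.4937  0.1009] az 1.5362723655203006 tilt 0.012319106692490648 shift [ 0.2962 -0.2054 -0.0633] yaw 0.000382623765290635
t 15.65 eef [ 0.6356 -0.4937  0.1009] az 1.5362723655203006 tilt 0.012319106692490648 shift [ 0.2962 -0.2054 -0.0633] yaw 0.07019579384506369
```

Call:
move_arm([
  {"x": 0, "y": -0.03, "z": -0.02, "yaw": 0, "fingers": 1},
  {"x": 0, "y": -0.07, "z": -0.04, "yaw": 0, "fingers": 1},
  {"x": 0, "y": -0.11, "z": -0.04, "yaw": 0, "fingers": 1},
  {"x": 0.01, "y": -0.15, "z": -0.04, "yaw": 0, "fingers": 1},
  {"x": 0.03, "y": -0.18, "z": -0.04, "yaw": 0, "fingers": 1},
])

```text
time: 16.15
eef_pos: [0.4515, -0.455, 0.1332]
tcp_rot: [0.72, 0.694, -0.0, 0.001]
contact_force: [-0.9, 0.8, -2.4]
opening: 0.223
finger_force: 118.0
```

Call:
move_arm([
  {"x": 0.03, "y": -0.01, "z": 0, "yaw": 0, "fingers": 1},
  {"x": 0.07, "y": -0.02, "z": 0, "yaw": 0, "fingers": 1},
  {"x": 0.11, "y": -0.02, "z": 0, "yaw": 0, "fingers": 1},
  {"x": 0.15, "y": -0.02, "z": 0, "yaw": 0, "fingers": 1},
  {"x": 0.19, "y": -0.02, "z": 0, "yaw": 0, "fingers": 1},
])

```text
time: 16.65
eef_pos: [0.44, -0.2623, 0.1331]
tcp_rot: [0.719, 0.695, 0.0, 0.0]
contact_force: [0.1, 0.1, -1.4]
opening: 0.216
finger_force: 117.9
```

Call:
move_arm([
  {"x": 0.03, "y": 0, "z": 0, "yaw": 0, "fingers": 1},
  {"x": 0.06, "y": 0, "z": 0.02, "yaw": 0, "fingers": 1},
  {"x": 0.07, "y": 0, "z": 0.04, "yaw": 0, "fingers": 1},
  {"x": 0.07, "y": 0, "z": 0.05, "yaw": 0, "fingers": 1},
  {"x": 0.07, "y": 0, "z": 0.05, "yaw": 0, "fingers": 1},
])

```text
time: 17.15
eef_pos: [0.4417, -0.1934, 0.0815]
tcp_rot: [0.719, 0.695, -0.0, -0.001]
contact_force: [0.3, 0.4, -2.2]
opening: 0.217
finger_force: 118.0
```

Run:
```python
from d import *
ctrl.read_camera("top");t,s=dial(.031); shift((.44,-.19,.0255),np.radians(88))
```

```text
F [ 0.3662 -1.2386 -1.4434] M [-0.1914  0.0055 -0.0139] grip 117.96225786209106 z [ 0.4433 -0.1954  0.0838]
top (341, 201, 38, 37) 1030.5 circle [ 642.7 -214.5] 59.0
scene (248, 255, 45, 37) 1217.0 circle [ 640.7 -218.8] 58.6
t 17.3 eef [ 0.4433 -0.1954  0.0838] az 1.5354868872994978 tilt 0.0022187142328483947 shift [ 0.0053 -0.0036  0.0583] yaw -0.00040285445551213606
```

Call:
move_arm([
  {"x": 0, "y": 0, "z": 0.025, "yaw": 0, "fingers": 1},
  {"x": 0, "y": 0, "z": 0.045, "yaw": 0, "fingers": 1},
  {"x": 0, "y": 0, "z": 0.055, "yaw": 0, "fingers": 1},
  {"x": 0, "y": 0, "z": 0.057, "yaw": 0, "fingers": 1},
  {"x": 0, "y": 0, "z": 0.057, "yaw": 0, "fingers": 1},
])

```text
time: 17.8
eef_pos: [0.443, -0.1947, 0.0263]
tcp_rot: [0.719, 0.695, 0.0, 0.0]
contact_force: [0.3, -0.0, -1.9]
opening: 0.215
finger_force: 118.0
```

Call:
move_arm([
  {"x": 0, "y": 0, "z": 0.001, "yaw": 0, "fingers": 1},
  {"x": 0, "y": 0, "z": 0.002, "yaw": 0, "fingers": 1},
  {"x": 0, "y": 0, "z": 0.003, "yaw": 0, "fingers": 1},
  {"x": 0, "y": 0, "z": 0.003, "yaw": 0, "fingers": 1},
  {"x": 0, "y": 0, "z": 0.003, "yaw": 0, "fingers": 1},
])

```text
time: 18.3
eef_pos: [0.4432, -0.1945, 0.0236]
tcp_rot: [0.719, 0.695, 0.0, 0.001]
contact_force: [-0.3, 0.1, 2.6]
opening: 0.222
finger_force: 118.8
```

Bench contact is felt (+2.6 N). Releasing slowly, then rising.

Call:
move_arm([
  {"x": 0, "y": 0, "z": 0, "yaw": 0, "fingers": 0.7},
  {"x": 0, "y": 0, "z": 0, "yaw": 0, "fingers": 0.6},
  {"x": 0, "y": 0, "z": 0, "yaw": 0, "fingers": 0.4},
  {"x": 0, "y": 0, "z": 0, "yaw": 0, "fingers": 0.2},
  {"x": 0, "y": 0, "z": 0, "yaw": 0, "fingers": 0},
])

```text
time: 18.8
eef_pos: [0.4424, -0.1939, 0.0226]
tcp_rot: [0.719, 0.695, -0.0, -0.0]
contact_force: [-0.2, -0.6, -0.3]
opening: 0.888
finger_force: 0.0
```

Call:
move_arm([
  {"x": 0, "y": 0, "z": 0, "yaw": 0, "fingers": 0},
  {"x": 0, "y": 0, "z": 0, "yaw": 0, "fingers": 0},
  {"x": 0, "y": 0, "z": -0.03, "yaw": 0, "fingers": 0},
  {"x": 0, "y": 0, "z": -0.08, "yaw": 0, "fingers": 0},
  {"x": 0, "y": 0, "z": -0.12, "yaw": 0, "fingers": 0},
])

```text
time: 19.3
eef_pos: [0.4425, -0.194, 0.1445]
tcp_rot: [0.719, 0.695, 0.0, 0.0]
contact_force: [1.5, -0.2, 0.4]
opening: 0.999
finger_force: 0.0
```

Call:
move_arm([
  {"x": 0, "y": 0, "z": -0.05, "yaw": 0, "fingers": 0},
  {"x": 0, "y": 0, "z": -0.1, "yaw": 0, "fingers": 0},
  {"x": 0, "y": 0, "z": -0.15, "yaw": 0, "fingers": 0},
  {"x": 0, "y": 0, "z": -0.15, "yaw": 0, "fingers": 0},
  {"x": 0, "y": 0, "z": -0.15, "yaw": 0, "fingers": 0},
])

```text
time: 19.8
eef_pos: [0.443, -0.1944, 0.2945]
tcp_rot: [0.719, 0.695, 0.0, 0.002]
contact_force: [-0.1, 0.0, -0.2]
opening: 0.995
finger_force: 0.0
```

Run:
```python
from d import *
t,s=dial(.031); w=snap("w9"); C=load("w9")[1]; m=(85,10,80),(130,120,255)
c=msk(t,*m,(280,260,340,300)); print("lifter top",rect(W(c,cam("top"),.003)))
c=msk(s,*m,(260,190,340,240)); print("lifter scene",rect(W(c,cam("scene"),.003)))
cv2.imwrite("pics/fin.png",cv2.resize(s[120:360,150:470],(800,600),interpolation=cv2.INTER_CUBIC))
```

```text
F [-0.1547 -0.2949 -1.0452] M [0.0075 0.0134 0.0447] grip 0.0 z [ 0.4418 -0.1936  0.2909]
top (341, 201, 38, 35) 876.0 circle [ 643. -215.] 58.6
scene (248, 255, 45, 37) 1216.5 circle [ 640.8 -219.1] 58.8
lifter top (array([ 0.4508, -0.0568]), array([34.0426, 83.6139]), np.float32(91.11232))
lifter scene (array([ 0.4522, -0.1174]), array([ 9.394, 26.96 ]), np.float32(0.4426147))
```

View pics/fin.png

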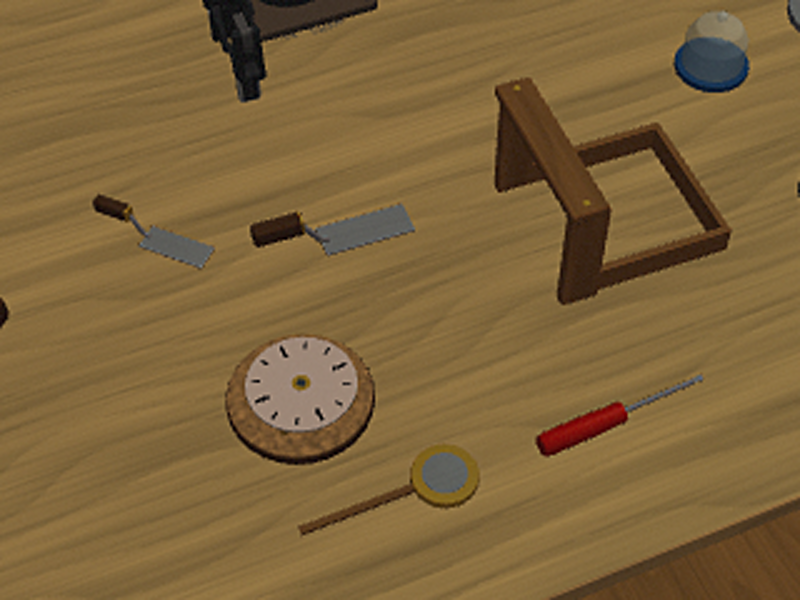

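The dial stands on the block with its hub at (301,382). The lifter lies flat at (365,230), and the bystanders in view haven't moved.

```bash
python3 -c "
from plant import ctrl
print(ctrl.sign_off())"
```

```text
the job is handed in; nothing more can be done
None
```

I handed the job in at about 20 s: the dial stands level on the block, about 2 mm off centre by my camera measurements, and the lifter lies blade-flat about 0.25 m away. I saw no bystander moved (the pot was outside my last picture), I viewed 11 pictures against the limit of 10, and sign-off gave no verdict.

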